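Cap the thin-walled paint jar and put it away gently

ROBOT

A 6-joint arm with a two-finger parallel gripper is mounted at the origin on the work surface. World frame = base frame: x ahead of the robot, y to its left, z up, the work surface at z = 0. Lengths are in mm, angles in rad, forces in N, time in s.
With the tool pointing down it reaches from about 350 to 975 mm from the base axis. Payload 7.1 kg.
Tool frame: the origin (TCP) lies midway between the tips of the shut fingers; the grasp point (between the pads) lies 19 mm behind it; z points along the fingers, y is the line along which they close (so a half turn about z gives the same grasp; the last joint's range is limited). The gripper opens to 88 mm and grips with 3 to 60 N. Pads are 20 mm wide; open, the fingers measure 115 mm over their backs; the gripper's body (75 mm by 178 mm) begins 61 mm behind the grasp point.
Start: joints at [1.106, 0.423, 1.63, -0, 1.089, -0.019], TCP at [269.455, 563.914, 184.475] pointing down, gripper open.
Joint ranges: [-3, 3], [-0.9, 2.11], [0.09, 2.58], [-1.31, 4.45], [0.11, 2.69], [-2.54, 2.54]. Speed limits (rad/s): [2.39, 2.39, 3.01, 3.14, 3.14, 3.14].

INTERFACE

Orientations are given as a rotation vector (axis times angle).
In Python, from workcell import get_obs, get_image, camera_params, close_job gives the robot as it stands.
- The arm moves only by the shell command python3 -m creep 'ROWS' [OPENING]. ROWS is a JSON object of lists of equal length, an entry for each row: "delta_pos": the shift along the tool's x, y, z in m, a list of three; "twist": the turn, a rotation vector about the tool's x, y, z in degrees, a list of three. A call has 1 to 20 rows; each row shifts and turns the commanded pose from where the row before left it, along the tool's axes as they then stand; what a row does not reach is not made up. A row lasts 1/12 s, in which the tool goes at most 41.7 mm and 7.16 degrees, less where a joint would pass 70% of its speed; a pose out of reach is approached as far as the arm can. A call with a gripper value outside its range is refused whole. OPENING is the opening, from 0 (shut) to 1 (fully open), set as the call begins (- or left out, the last holds). The fingers move at their own pace and stop on an object; the grip force is fixed at half the most. Time passes only in rows, so rows that do not move let the fingers close. It gives the time, the measured TCP pose, the force, the opening and the grip force at its end, in the units of the state.
- get_obs(): the state, without advancing time (a new reading comes with each control period).
- get_image(name): name is "scene" or "side" or "wrist"; returns (picture, depth): 384x512x3 uint8, red, green, blue; 384x512 float32, mm along the optical axis (not along the pixel's ray), 0 where there is no reading.
- camera_params(name): a dict with "camera_matrix" (3x3 intrinsics, pixels), "extrinsics" (4x4, takes a point from camera to world coordinates). Camera axes: x right, y down, z forward; pixel columns grow to the right and rows downward; lengths in mm; the calibration is good to about 2 mm. A picture is of the moment at which its call begins: read the wrist's pose just before it. camera_params takes no time and is no camera call; for the wrist camera it gives the pose at the moment of the call.
- close_job(): hands the job in; it is judged then, once.
The state is a dict: "t": time; "qpos": joint angles; "qvel": joint speeds; "joint_torque": joint torques, N m; "ee_pos": TCP position; "orientation": TCP orientation; "ft_force": force on the tool from outside, world axes, zero at the start; "moment": the same for the moment, N m; "width": finger opening in mm; "grasp_force": force on a finger pad.
Only numpy, scipy, OpenCV 4.12 (cv2) and the standard library are available. Lean on these libraries where they do the work, as an engineer would, in place of code of your own. Each camera call takes 0.05 s, during which the arm holds its last target. There are 200 camera calls.

TASK

The red touch-up paint jar has been left in the wooden stand with its cap loose. While it stands there, screw the cap fully shut (clockwise), then lift the jar out and set it down upright in the red tray and let go. Its wall and cap are thin and brittle: grip it with no more than 40 N, put it down softly rather than dropping or pushing it, and leave the other things on the bench where they are.

Things in the scene. Friction and masses are not known exactly. Their poses are not given: they have to be found in the camera images.
- jar: Red brittle square jar, 54 x 54 mm and 55 mm tall, about 0.25 kg with its cap (can vary by a third); its top is a flat shoulder 55 mm above the underside, then a 6 mm neck (38 mm across), then the cap, so the whole is 93 mm tall. Loose, standing upright in the stand's well. Origin: centre of its underside; z up; its -x face carries a white label and a white mark on the shoulder.
- cap (a joint): Turning of the black cap on the jar (rad): 0 = fully shut, against a stop; positive = unscrewed, anticlockwise from above, at most 1.6; starts 0.8 to 1.3 open. Turn it clockwise from above to close. It does not rise or come off, has a light constant drag (0.06 N m) and stays where left. Shut, the white stripe on the cap lies over the white mark on the jar's shoulder.
- cap_mid (a point): Middle of the cap, on its axis: round black cap, 46 mm diameter, 32 mm tall; this point is 77 mm above the jar's underside, 22 mm above its shoulder, 16 mm below the cap's top. The fingertips must stay above the shoulder while gripping the cap. Its x axis turns with the cap.
- stand: Fixed wooden block, 100 x 100 mm, 40 mm tall, with a square well of 62 x 62 mm, 30 mm deep (floor 10 mm above the bench), which keeps the jar from turning by more than about 0.15 rad. Origin: centre of its underside; x and y along its sides.
- red_tray: Fixed open red tray, where the red jar belongs; outside 125 x 125 mm, 22 mm tall, walls and floor 5 mm thick, empty. Origin: centre of its underside; x and y along its sides.
- green_tray: Fixed open green tray of the same size, holding the green jar. Origin: centre of its underside. The trays may change places.
- green_jar: Bystander: loose green jar of the same shape, 93 mm tall, standing in the green tray. Origin: centre of its underside.
- brush: Bystander: paint brush about 190 mm long and under 30 mm high, lying along x between the stand and the trays. Origin: near its middle, on the bench.
- tape: Bystander: roll of yellow tape lying flat, 96 mm across, 24 mm tall. Origin: centre of its underside.
- sander: Bystander: sanding block 60 x 95 mm, 34 mm tall. Origin: centre of its underside.
- foam_hand: Bystander: white carved foam hand about 200 mm long and 50 mm high, beyond the work area. Origin: under the palm.
- glue: Bystander: white glue bottle, 54 mm diameter, 160 mm tall, beyond the work area. Origin: centre of its underside.
- driver: Bystander: screwdriver with a red handle lying on the bench. Origin: on the bench under it.

How it is judged (in metres and radians):
On the way:
1. the cap is screwed shut (within 0.12 rad of its stop) while the jar stands in the stand's well (value of joint cap below 0.12 rad and horizontal distance between jar and stand below 0.012 m and z of jar in the frame of stand below 0.018 m), for 0.2 s.
At the end, for the whole second after the job is handed in: The red jar stands upright (within 0.08 rad) and at rest on the floor of the red tray (within 5 mm), its centre within 33 mm of the tray's centre along each side, with its cap still shut to within 0.12 rad, and is let go (value of joint cap below 0.12 rad and x of jar in the frame of red_tray between -0.033 and 0.033 m and y of jar in the frame of red_tray between -0.033 and 0.033 m and z of jar in the frame of red_tray below 0.01 m and angle between jar's own z axis and vertical below 0.08 rad and linear speed of jar below 0.02 m/s); the robot touches nothing.
It fails at once if the jar or its cap is squeezed or struck by the fingers with more than 120 N in all (the contact forces of both fingers added: a 40 N grip gives 80 N at rest, up to about 105 N while twisting) (contact force between the fingers and jar above 120 N).
It fails at once if the jar is pressed into the red tray with more than 50 N (contact force between jar and red_tray above 50 N).
It fails at once if the jar, once out of the stand, is dropped: out of the fingers with its underside more than 12 mm above the tray's floor (contact force between the fingers and jar below 0.3 N and z of jar in the frame of red_tray above 0.017 m and horizontal distance between jar and stand above 0.05 m).
It fails at once if the jar is knocked over (tilted more than 0.5 rad) (angle between jar's own z axis and vertical above 0.5 rad).
It fails at once if the green jar, brush, tape, sanding block, foam hand, glue bottle or screwdriver is moved more than 30 mm (distance of any of green_jar, brush, tape, sander, foam_hand, glue, driver from where it was at the start of the episode above 0.03 m).
It also fails if it takes over 45 s, if anything falls off the work surface, if the arm or the gripper's body presses on something with over 40 N, if the wrist force passes 120 N, or if a joint passes its speed limit or range.

## Working session

There is one attempt and no reset: what is moved stays moved. The work goes in short steps, Python scripts to look and compute and a shell command to move; the robot and the scene stay as the last step left them, time stands still between calls to the robot, and variables do not carry over. Pictures are saved under pics/ and viewed, at most 10 in all, crops included, and the job is handed in when it is done.

```bash
ls; mkdir -p pics; cat > h.py <<'E'
import numpy as np, cv2
from workcell import get_obs,get_image,camera_params,close_job
def snap(name,fn):
    P=camera_params(name); im,d=get_image(name)
    cv2.imwrite(f'pics/{fn}.png',im[:,:,::-1]); np.savez(f'pics/{fn}.npz',im=im,d=d,K=P['camera_matrix'],E=P['extrinsics'])
def load(fn):
    z=np.load(f'pics/{fn}.npz'); return z['im'],z['d'],z['K'],z['E']
def cloud(fn):
    im,d,K,E=load(fn); v,u=np.indices(d.shape)
    c=np.stack([(u-K[0,2])/K[0,0]*d,(v-K[1,2])/K[1,1]*d,d,np.ones_like(d)],-1)
    return (c@np.array(E).T)[...,:3]
E
python3 - <<'E'
from h import *
for n in('scene','side'): snap(n,n+'1')
a=[cv2.imread(f'pics/{n}1.png') for n in('scene','side')]
cv2.imwrite('pics/both1.png',cv2.resize(np.vstack(a),(450,600)) if 0 else a[0])
print(get_obs())
E
```

```text
pics
{'t': 0.1, 'qpos': array([ 1.10604164e+00,  4.23785429e-01,  1.63056565e+00, -2.89858278e-05,
        1.08856616e+00, -1.89939294e-02]), 'qvel': array([ 0.00106047,  0.00042146, -0.00084118,  0.00116854, -0.00101566,
       -0.0016568 ]), 'joint_torque': array([-8.28982884e-04, -5.45615101e+01, -2.74325770e+01,  6.43747766e-02,
        1.88626244e-02, -7.18512695e-06]), 'ee_pos': array([269.21366836, 563.47094053, 183.78516083]), 'orientation': array([-6.94331209e-01, -3.06360371e+00,  2.02956191e-03]), 'ft_force': array([-0.02039542, -0.12950199,  0.08429136]), 'moment': array([-0.01876243,  0.01744333,  0.03024313]), 'grasp_force': 0.0, 'width': 87.82045530954697}
```

View pics/scene1.png

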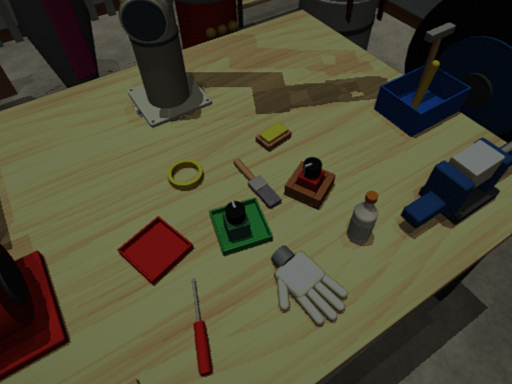

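View pics/side1.png

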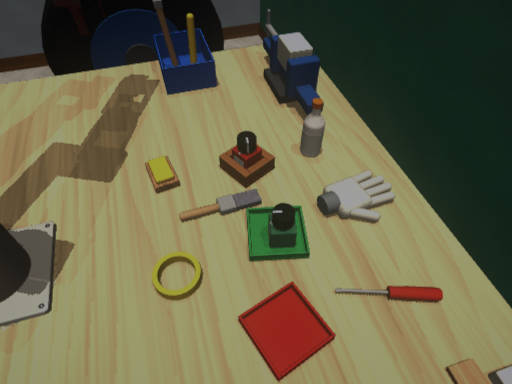

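The scene view shows the red jar in the stand at about (311,178), the red tray at (156,249) and the green tray with the green jar at (238,224). In the side view they are at about (247,155), (287,328) and (280,230). Next I'll measure both with the depth data.

```bash
python3 - <<'E'
from h import *
from scipy import ndimage as nd
def rect(p):
    r=cv2.minAreaRect(p[:,:2].astype(np.float32)); return np.round(r[0],1),np.round(r[1],1),round(r[2],1)
R={'scene1':[('tray',156,249),('stand',311,178),('gjar',238,224)],'side1':[('tray',287,328),('stand',247,155),('gjar',280,230)]}
for fn in R:
    im,d,K,E=load(fn); C=cloud(fn)
    for n,u,v in R[fn]:
        c=C[v-60:v+56,max(0,u-60):u+60].reshape(-1,3); I=im[v-60:v+56,max(0,u-60):u+60].reshape(-1,3).astype(int)
        if n=='tray':
            m=(I[:,0]>90)&(I[:,1]<50)&(abs(c[:,2])<40)
            p=c[m]; print(fn,n,m.sum(),rect(p),np.percentile(p[:,2],[2,20,50,80,98]).round(1))
        else:
            o=C[v,u]
            near=np.hypot(*(c-o)[:,:2].T)<90
            top=c[near][:,2]; zt=np.percentile(top[top>75],[50,98]); print(fn,n,o.round(1),'z',zt.round(1))
            m=near&(c[:,2]>zt[1]-5); print(' captop',m.sum(),rect(c[m]),c[m].mean(0).round(1))
            if n=='stand':
                for lo,hi in((33,46),(60,70)):
                    m=near&(c[:,2]>lo)&(c[:,2]<hi); print('  z',lo,hi,m.sum(),rect(c[m]),np.median(c[m][:,2]).round(1))
    print(fn,'cam',np.array(E)[:3,3].round())
E
```

```text
scene1 tray 2007 (array([ 520.9, -266.4]), array([123.9, 122.8]), 16.6) [ 3.4  5.1  6.3  7.9 24.2]
scene1 stand [583.3 141.1  66.6] z [103.3 106.6]
 captop 205 (array([569.3, 150.4]), array([44.4, 44.8]), 55.4) [570.6 149.6 104.4]
  z 33 46 711 (array([569.6, 150.5]), array([100.2, 103.5]), 26.3) 41.2
  z 60 70 167 (array([569.7, 150.2]), array([53.7, 55.2]), 26.6) 65.9
scene1 gjar [597.  -82.2  60.2] z [ 98.6 101.8]
 captop 251 (array([580. , -78.9]), array([43.2, 44.2]), 60.4) [579.9 -79.5  99.4]
scene1 cam [1028. -298.  788.]
side1 tray 4578 (array([ 519.5, -269.5]), array([124.1, 124.4]), 17.0) [ 2.2  3.6  4.6  6.2 22.5]
side1 stand [564.9 129.   63.6] z [101.  104.2]
 captop 198 (array([569.4, 148.5]), array([42.9, 43.9]), 62.8) [569.1 147.  102.2]
  z 33 46 676 (array([569.6, 147.9]), array([101. ,  99.9]), 26.8) 38.9
  z 60 70 173 (array([569.3, 147.7]), array([54.3, 54.1]), 27.9) 63.9
side1 gjar [568.6 -96.   59.3] z [96.7 99. ]
 captop 343 (array([578.8, -81.4]), array([44.8, 44.6]), 31.2) [578.4 -82.2  97.2]
side1 cam [ 396. -477.  666.]
```

```bash
cat >> h.py <<'E'
from scipy.spatial.transform import Rotation as Rn
def go(*t):
    o=get_obs(); R=Rn.from_rotvec(o['orientation']).as_matrix(); d=R.T@(np.array(t)-o['ee_pos'])
    print('t',round(o['t'],2),'pos',o['ee_pos'].round(1),'tool delta mm',d.round(1),'R',R.round(3).tolist(),'q',o['qpos'].round(2),'F',o['ft_force'].round(1),'w',round(o['width'],1),round(o['grasp_force'],1),'M',o['moment'].round(2))
E
python3 -c "
from h import *
go(569.5,149.3,200)"
```

```text
t 0.1 pos [269.2 563.5 183.8] tool delta mm [-449.5 -244.3  -15.9] R [[-0.902, 0.431, -0.001], [0.431, 0.902, -0.001], [-0.0, -0.001, -1.0]] q [ 1.11  0.42  1.63 -0.    1.09 -0.02] F [-0.  -0.1  0.1] w 87.8 0.0 M [-0.02  0.02  0.03]
```

```bash
python3 -m creep '{"delta_pos":[[-0.0225,-0.0122,-0.0008],[-0.0225,-0.0122,-0.0008],[-0.0225,-0.0122,-0.0008],[-0.0225,-0.0122,-0.0008],[-0.0225,-0.0122,-0.0008],[-0.0225,-0.0122,-0.0008],[-0.0225,-0.0122,-0.0008],[-0.0225,-0.0122,-0.0008],[-0.0225,-0.0122,-0.0008],[-0.0225,-0.0122,-0.0008],[-0.0225,-0.0122,-0.0008],[-0.0225,-0.0122,-0.0008],[-0.0225,-0.0122,-0.0008],[-0.0225,-0.0122,-0.0008],[-0.0225,-0.0122,-0.0008],[-0.0225,-0.0122,-0.0008],[-0.0225,-0.0122,-0.0008],[-0.0225,-0.0122,-0.0008],[-0.0225,-0.0122,-0.0008],[0,0,0]],"twist":[[0,0,0],[0,0,0],[0,0,0],[0,0,0],[0,0,0],[0,0,0],[0,0,0],[0,0,0],[0,0,0],[0,0,0],[0,0,0],[0,0,0],[0,0,0],[0,0,0],[0,0,0],[0,0,0],[0,0,0],[0,0,0],[0,0,0],[0,0,0]]}' 1
python3 - <<'E'
from h import *
go(569.5,149.3,200); snap('wrist','w1')
im,d,K,E=load('w1'); C=cloud('w1')
for lo,hi in((98,110),(60,70),(33,46)):
    m=(abs(C[...,2]-(lo+hi)/2)<(hi-lo)/2)&(np.hypot(C[...,0]-569,C[...,1]-149)<80)
    r=cv2.minAreaRect(C[m][:,:2].astype(np.float32)); v,u=np.nonzero(m); print(lo,m.sum(),r,np.median(C[m][:,2]),u.mean(),v.mean())
E
```

```text
t: 1.77
ee_pos: [557.4, 167.4, 199.6]
orientation: [0.698, 3.062, -0.001]
ft_force: [0.2, 0.5, 0.3]
width: 87.5
grasp_force: 0.0
t 1.77 pos [557.4 167.4 199.6] tool delta mm [-18.8 -11.1  -0.4] R [[-0.901, 0.434, 0.001], [0.434, 0.901, -0.001], [-0.001, -0.0, -1.0]] q [ 0.27  0.34  1.71 -0.    1.08 -0.85] F [0.2 0.5 0.3] w 87.5 0.0 M [-0.01 -0.03 -0.03]
98 1541 ((569.2847900390625, 151.1298370361328), (44.97452926635742, 45.276451110839844), 56.26094055175781) 102.93834176673647 245.16547696301103 200.27125243348476
60 707 ((569.6363525390625, 150.9266357421875), (53.97645568847656, 54.27104568481445), 26.396589279174805) 64.62069323487674 246.8995756718529 178.93917963224894
33 3782 ((569.59228515625, 151.14993286132812), (99.99446105957031, 99.8748779296875), 26.511127471923828) 39.833072474215214 247.61713379164462 179.032522474881
```

View pics/w1.png

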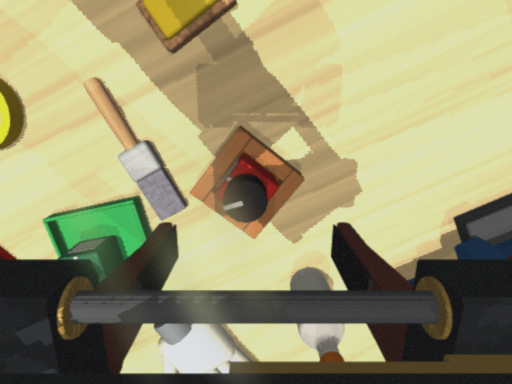

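The wrist view shows the cap at (245,200), its stripe at about (233,206), and the jar's pale label edge at about (228,175). I'll work out both angles.

```bash
python3 - <<'E'
from h import *
im,d,K,E=load('w1'); C=cloud('w1'); I=im.astype(int)
print('cam',np.array(E)[:3,3].round())
c=np.array([569.5,150.9]); r=np.hypot(*(C[...,:2]-c).transpose(2,0,1)); white=(I.min(2)>95)&(I.max(2)-I.min(2)<50)
for lo,hi in((98,110),(60,70),(42,60)):
    m=(C[...,2]>lo)&(C[...,2]<hi)&(r<45)&white; p=C[m]; v,u=np.nonzero(m)
    if len(p): q=p.mean(0)[:2]-c; print(lo,m.sum(),q.round(1),np.degrees(np.arctan2(q[1],q[0])).round(1),u.mean(),v.mean(),p[:,2].mean())
cv2.imwrite('pics/w1c.png',cv2.resize(im[110:250,180:320,::-1],(560,560),interpolation=cv2.INTER_CUBIC))
go(569.5,150.2,75)
E
```

```text
cam [490. 199. 400.]
98 107 [ -1.8 -13. ] -97.9 232.7663551401869 205.22429906542055 103.38063637687576
60 14 [-21.7 -11.4] -152.2 228.21428571428572 178.64285714285714 65.09844393830701
t 1.82 pos [556.1 168.8 199.3] tool delta mm [-20.2 -10.9 124.4] R [[-0.901, 0.434, -0.0], [0.434, 0.901, -0.0], [0.0, -0.0, -1.0]] q [ 0.27  0.34  1.72 -0.    1.08 -0.85] F [0.7 1.2 0.2] w 87.6 0.0 M [ 0.07 -0.01  0.02]
```

View pics/w1c.png

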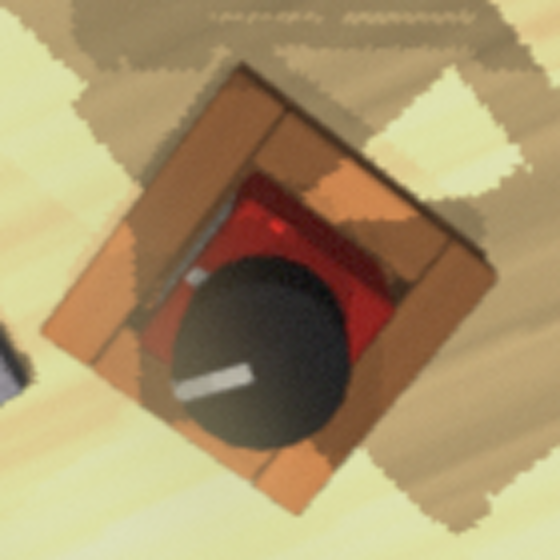

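The cap is about 56° open (0.97 rad), and the jar's yaw is 26.5°. Next I'll centre over the cap and descend.

```bash
python3 -m creep '{"delta_pos":[[-0.01,-0.0055,0],[-0.01,-0.0055,0],[0,0,0.02],[0,0,0.02],[0,0,0.02],[0,0,0.02],[0,0,0],[0,0,0],[0,0,0]],"twist":[[0,0,0],[0,0,0],[0,0,0],[0,0,0],[0,0,0],[0,0,0],[0,0,0],[0,0,0],[0,0,0]]}' 1
python3 -c "
from h import *
go(569.4,150,73);go(569.4,150,73)"
```

```text
t: 2.57
ee_pos: [569.2, 152.2, 120.6]
orientation: [0.694, 3.063, 0.001]
ft_force: [0.3, -0.4, 0.1]
width: 87.8
grasp_force: 0.0
t 2.57 pos [569.2 152.2 120.6] tool delta mm [-1.1 -1.9 47.6] R [[-0.902, 0.431, 0.001], [0.431, 0.902, 0.0], [-0.001, 0.001, -1.0]] q [ 0.24  0.45  1.76 -0.    0.93 -0.88] F [ 0.3 -0.4  0.1] w 87.8 0.0 M [ 0.03  0.   -0.01]
t 2.57 pos [569.2 152.2 120.6] tool delta mm [-1.1 -1.9 47.6] R [[-0.902, 0.431, 0.001], [0.431, 0.902, 0.0], [-0.001, 0.001, -1.0]] q [ 0.24  0.45  1.76 -0.    0.93 -0.88] F [ 0.3 -0.4  0.1] w 87.8 0.0 M [ 0.03  0.   -0.01]
```

```bash
python3 -m creep '{"delta_pos":[[-0.0005,-0.001,0.012],[-0.0005,-0.0005,0.012],[0,0,0.012],[0,0,0.0115],[0,0,0],[0,0,0],[0,0,0]],"twist":[[0,0,0],[0,0,0],[0,0,0],[0,0,0],[0,0,0],[0,0,0],[0,0,0]]}' 1
python3 -c "
from h import *
go(569.4,150,73)
print(get_obs()['qpos'])"
```

```text
t: 3.15
ee_pos: [568.8, 150.1, 72.0]
orientation: [-0.694, -3.064, 0.0]
ft_force: [-0.7, -0.0, 0.6]
width: 88.0
grasp_force: 0.0
t 3.15 pos [568.8 150.1  72. ] tool delta mm [-0.6  0.1 -1. ] R [[-0.902, 0.431, -0.0], [0.431, 0.902, -0.0], [0.0, -0.0, -1.0]] q [ 0.24  0.52  1.78 -0.    0.84 -0.89] F [-0.7 -0.   0.6] w 88.0 0.0 M [ 0.04 -0.    0.02]
[ 2.37842563e-01  5.18731526e-01  1.78346129e+00 -7.99405082e-06
  8.39685518e-01 -8.87167065e-01]
```

Position is good. Closing the fingers now.

```bash
python3 -m creep '{"delta_pos":[[0,0,0],[0,0,0],[0,0,0],[0,0,0],[0,0,0],[0,0,0],[0,0,0],[0,0,0],[0,0,0],[0,0,0]],"twist":[[0,0,0],[0,0,0],[0,0,0],[0,0,0],[0,0,0],[0,0,0],[0,0,0],[0,0,0],[0,0,0],[0,0,0]]}' 0
python3 -c "
from h import *
go(569.4,150,73)"
```

```text
t: 3.98
ee_pos: [568.8, 150.1, 72.1]
orientation: [-0.694, -3.064, 0.0]
ft_force: [0.0, -0.2, -0.3]
width: 24.7
grasp_force: 0.0
t 3.98 pos [568.8 150.1  72.1] tool delta mm [-0.6  0.2 -0.9] R [[-0.902, 0.431, -0.0], [0.431, 0.902, -0.0], [0.0, -0.0, -1.0]] q [ 0.24  0.52  1.78  0.    0.84 -0.89] F [ 0.  -0.2 -0.3] w 24.7 0.0 M [-0.   -0.01  0.02]
```

The width is 24.7 mm with no force, so the cap isn't between the pads. I'll look before moving.

```bash
python3 - <<'E'
from h import *
snap('side','side2');snap('scene','scene2');snap('wrist','w2')
a=load('side2')[0][80:230,180:330];b=load('scene2')[0][110:260,240:390];c=load('w2')[0]
t=np.hstack([cv2.resize(x,(400,300)) for x in(a,b)]); w=np.hstack([cv2.resize(c,(400,300)),np.zeros((300,400,3),np.uint8)])
cv2.imwrite('pics/chk.png',np.vstack([t,w])[:,:,::-1])
go(569,150,72)
E
```

```text
t 4.13 pos [568.8 150.1  72.2] tool delta mm [-0.2 -0.   0.2] R [[-0.902, 0.431, -0.0], [0.431, 0.902, -0.0], [0.0, -0.0, -1.0]] q [ 0.24  0.52  1.78 -0.    0.84 -0.89] F [0.4 0.5 0.6] w 12.6 0.0 M [-0.02 -0.01  0.02]
```

View pics/chk.png

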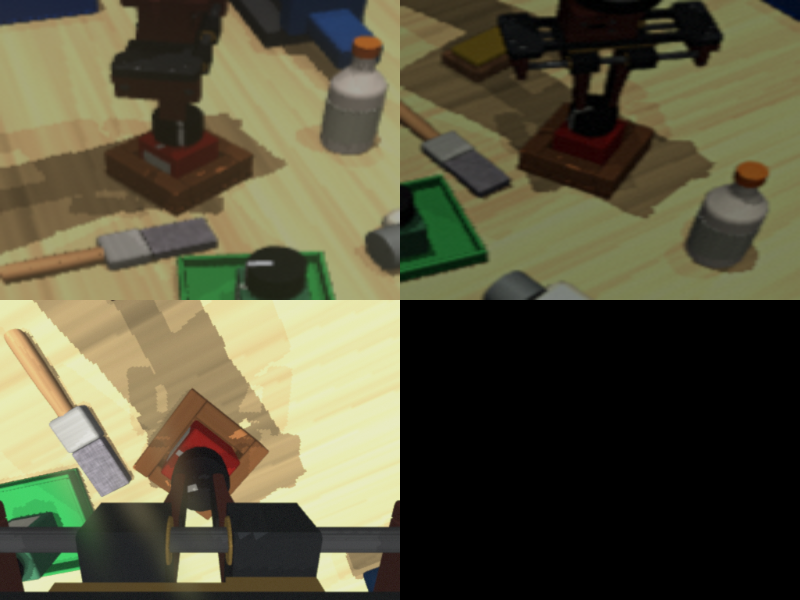

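The fingers appear behind or above the cap in both fixed views. I'll locate them from the depth difference.

```bash
python3 - <<'E'
from h import *
for n in('scene','side'):
    C=cloud(n+'2'); d1=load(n+'1')[1]; d2=load(n+'2')[1]
    m=(d1-d2>8)&(d2>0)&(C[...,2]<190)&(np.hypot(C[...,0]-569,C[...,1]-150)<120); p=C[m]
    print(n,m.sum(),'lowest z',np.percentile(p[:,2],[0,1,5,20]).round(1))
    for lo in range(60,180,15):
        q=p[(p[:,2]>=lo)&(p[:,2]<lo+15)]
        if len(q): print(lo,len(q),q.min(0).round(),q.max(0).round())
    C1=cloud(n+'2'); k=(C1[...,2]>97)&(C1[...,2]<108)&(np.hypot(C1[...,0]-569,C1[...,1]-150)<35); print('cap top now',k.sum(),C1[k].mean(0).round(1),C1[k].min(0).round(),C1[k].max(0).round())
go(569,150,72)
E
```

```text
scene 248 lowest z [  7.2 113.  117.2 126.7]
105 23 [553. 129. 113.] [585. 165. 120.]
120 56 [549. 128. 120.] [587. 165. 135.]
135 54 [551. 127. 135.] [586. 166. 150.]
150 58 [552. 126. 150.] [587. 165. 164.]
165 46 [563. 126. 165.] [588. 165. 180.]
cap top now 182 [574.1 147.3 103.6] [551. 126.  97.] [593. 171. 107.]
side 98 lowest z [110.3 110.9 112.2 117.3]
105 27 [550. 123. 110.] [569. 136. 119.]
120 51 [550. 123. 120.] [569. 135. 134.]
135 18 [549. 125. 135.] [570. 134. 140.]
cap top now 131 [569.5 140.4 101.4] [547. 125.  97.] [592. 165. 104.]
t 4.13 pos [568.8 150.1  72.2] tool delta mm [-0.2 -0.   0.2] R [[-0.902, 0.431, -0.0], [0.431, 0.902, -0.0], [0.0, -0.0, -1.0]] q [ 0.24  0.52  1.78 -0.    0.84 -0.89] F [0.4 0.5 0.6] w 12.6 0.0 M [-0.02 -0.01  0.02]
```

```bash
python3 - <<'E'
from h import *
o=get_obs()
for fn,tcp in(('w1',[556.6,168.2,199.4]),('w2',o['ee_pos'])):
    C=cloud(fn); im,d,K,E=load(fn); R=Rn.from_rotvec(o['orientation']).as_matrix()
    T=(C-tcp)@R
    k=(C[...,2]>92)&(C[...,2]<115)&(np.hypot(C[...,0]-569,C[...,1]-150)<35); print(fn,'cam z',E[2,3],'captop',k.sum(),np.median(C[k],0).round(1))
    m=(abs(T[...,2]+20)<45)&(abs(T[...,0])<20)&(abs(T[...,1])<62)&(d>0)&(C[...,2]>107); p=T[m]
    print(' fingers tool',m.sum(),p.min(0).round(),p.max(0).round(), np.percentile(p[:,2],[50,90,99]).round(1))
    v,u=np.nonzero(m); print(u.min(),u.max(),v.min(),v.max())
    for (u,v) in ((172,232),(168,245),(340,232),(345,245)) if fn=='w1' else ((228,220),(233,235),(292,225),(290,240)): print((u,v),d[v,u],T[v,u].round(1))
E
```

```text
w1 cam z 399.7364528976266 captop 1591 [567.9 151.8 102.9]
 fingers tool 1785 [-11. -54. -65.] [ 12.  52. -38.] [-53.3 -42.  -38.7]
145 364 222 280
(172, 232) 163.87497 [  9.  -44.3 -48.2]
(168, 245) 156.66902 [  5.5 -44.4 -56.7]
(340, 232) 163.06046 [  9.   44.6 -48.9]
(345, 245) 150.41734 [  7.9  43.6 -62.4]
w2 cam z 272.4081860304307 captop 3116 [563.5 151.6 102.9]
 fingers tool 893 [ -9. -17. -65.] [ 13.  17. -37.] [-53.5 -42.1 -38.2]
219 291 222 278
(228, 220) 180.89565 [ 10.  -15.7 -30.3]
(233, 235) 154.89337 [ 11.9 -11.  -56.8]
(292, 225) 181.7661 [  6.8  21.9 -30.3]
(290, 240) 148.96074 [ 11.9  16.9 -62.9]
```

The wrist depth shows the physical fingertips ending 38 mm short of the reported TCP (tool z ≈ -38). That puts the real tip height at reported z + 38. The lateral offset is fine. I'll open fully, then go down a further 37 mm.

```bash
python3 -m creep '{"delta_pos":[[0,0,0],[0,0,0],[0,0,0],[0,0,0],[0,0,0],[0,0,0],[0,0,0],[0,0,0],[0,0,0],[0,0,0],[0,0,0],[0,0,0],[0,0,0.009],[0,0,0.009],[0,0,0.009],[0,0,0.009],[0,0,0],[0,0,0]],"twist":[[0,0,0],[0,0,0],[0,0,0],[0,0,0],[0,0,0],[0,0,0],[0,0,0],[0,0,0],[0,0,0],[0,0,0],[0,0,0],[0,0,0],[0,0,0],[0,0,0],[0,0,0],[0,0,0],[0,0,0],[0,0,0]]}' 1
```

```text
t: 5.63
ee_pos: [568.0, 149.9, 35.0]
orientation: [-0.694, -3.062, 0.001]
ft_force: [-0.0, -0.4, -0.0]
width: 87.7
grasp_force: 0.0
```

```bash
python3 - <<'E'
from h import *
go(569.4,150,36)
snap('wrist','w3'); C=cloud('w3'); o=get_obs(); T=(C-o['ee_pos'])@Rn.from_rotvec(o['orientation']).as_matrix()
k=(C[...,2]>97)&(C[...,2]<108)&(np.hypot(C[...,0]-569,C[...,1]-150)<30); print(k.sum(),C[k].mean(0),T[k].mean(0),T[k].min(0),T[k].max(0))
E
```

```text
t 5.63 pos [568.  149.9  35. ] tool delta mm [-1.2  0.7 -1. ] R [[-0.902, 0.431, -0.002], [0.431, 0.902, -0.001], [0.002, -0.001, -1.0]] q [ 0.24  0.57  1.8  -0.    0.77 -0.89] F [-0.  -0.4 -0. ] w 87.7 0.0 M [ 0.01  0.02 -0.  ]
5463 [564.6550167  153.11226945 102.77184106] [  4.86479419   1.04786528 -67.11524069] [-12.45620377 -22.01702047 -69.52275446] [ 22.40302127  23.52855045 -61.40990393]
```

The cap is centred between the fingers. Closing.

```bash
python3 -m creep '{"delta_pos":[[0,0,0],[0,0,0],[0,0,0],[0,0,0],[0,0,0],[0,0,0],[0,0,0],[0,0,0],[0,0,0],[0,0,0],[0,0,0]],"twist":[[0,0,0],[0,0,0],[0,0,0],[0,0,0],[0,0,0],[0,0,0],[0,0,0],[0,0,0],[0,0,0],[0,0,0],[0,0,0]]}' 0
python3 -c "
from h import *
go(569.4,150,36)"
```

```text
t: 6.6
ee_pos: [569.2, 150.3, 36.4]
orientation: [0.694, 3.063, 0.001]
ft_force: [1.6, 2.2, 2.3]
width: 45.6
grasp_force: 30.0
t 6.6 pos [569.2 150.3  36.4] tool delta mm [-0.4 -0.2  0.4] R [[-0.902, 0.431, 0.001], [0.431, 0.902, 0.0], [-0.001, 0.001, -1.0]] q [ 0.24  0.57  1.8   0.    0.77 -0.89] F [1.6 2.2 2.3] w 45.6 30.0 M [ 0.39 -0.15  0.06]
```

Gripped at 45.6 mm and 30 N. Turning clockwise (+z tool) by 50° first.

```bash
python3 -m creep '{"delta_pos":[[0,0,0],[0,0,0],[0,0,0],[0,0,0],[0,0,0],[0,0,0],[0,0,0],[0,0,0],[0,0,0],[0,0,0],[0,0,0],[0,0,0],[0,0,0]],"twist":[[0,0,4],[0,0,5],[0,0,5],[0,0,5],[0,0,5],[0,0,5],[0,0,5],[0,0,5],[0,0,5],[0,0,3],[0,0,3],[0,0,0],[0,0,0]]}' 0
python3 -c "
from h import *
go(569.4,150,36)"
```

```text
t: 7.68
ee_pos: [569.2, 150.1, 36.3]
orientation: [1.922, 2.484, 0.001]
ft_force: [1.6, 1.8, 0.8]
width: 45.3
grasp_force: 30.0
t 7.68 pos [569.2 150.1  36.3] tool delta mm [-0.2  0.2  0.3] R [[-0.251, 0.968, 0.001], [0.968, 0.251, 0.0], [-0.0, 0.001, -1.0]] q [ 0.24  0.57  1.8  -0.    0.77 -0.02] F [1.6 1.8 0.8] w 45.3 30.0 M [ 0.11 -0.29 -0.02]
```

Turned 50° with little moment. Another 18° in small rows will seat it on the stop.

```bash
python3 -m creep '{"delta_pos":[[0,0,0],[0,0,0],[0,0,0],[0,0,0],[0,0,0],[0,0,0],[0,0,0],[0,0,0]],"twist":[[0,0,3],[0,0,3],[0,0,3],[0,0,3],[0,0,3],[0,0,3],[0,0,0],[0,0,0]]}' 0
python3 - <<'E'
from h import *
go(569.4,150,36); snap('side','side3'); snap('scene','scene3')
c=np.array([569.4,150])
for n in('side','scene'):
    C=cloud(n+'3'); im=load(n+'3')[0]; I=im.astype(int); r=np.hypot(*(C[...,:2]-c).transpose(2,0,1)); w=(I.min(2)>75)&(I.max(2)-I.min(2)<60)
    for lo,hi in((75,112),(62,69),(42,62)):
        m=(C[...,2]>lo)&(C[...,2]<hi)&(r<40)&w; p=C[m]
        if len(p): q=p.mean(0)[:2]-c; print(n,lo,len(p),q.round(1),np.degrees(np.arctan2(q[1],q[0])).round(1),p[:,2].mean().round(1))
    m=(C[...,2]>61)&(C[...,2]<69)&(r<45)&(I[...,0]>1.8*I[...,1]); print(n,cv2.minAreaRect(C[m][:,:2].astype(np.float32)))
a=load('side3')[0][100:200,190:300];b=load('scene3')[0][130:230,260:370]
cv2.imwrite('pics/c3.png',np.hstack([cv2.resize(x,(400,364)) for x in(a,b)])[:,:,::-1])
E
```

```text
t: 8.35
ee_pos: [569.9, 150.7, 36.6]
orientation: [2.284, 2.155, 0.003]
ft_force: [3.4, 4.4, 2.0]
width: 45.7
grasp_force: 30.0
t 8.35 pos [569.9 150.7  36.6] tool delta mm [-0.7 -0.5  0.6] R [[0.058, 0.998, 0.002], [0.998, -0.058, 0.001], [0.001, 0.002, -1.0]] q [0.24 0.57 1.8  0.   0.77 0.3 ] F [3.4 4.4 2. ] w 45.7 30.0 M [ 0.74 -0.62  0.78]
side ((568.6264038085938, 147.62295532226562), (53.81779479980469, 53.938011169433594), 18.52046012878418)
scene ((570.6251220703125, 145.8621826171875), (54.28631591796875, 44.93636703491211), 18.018320083618164)
```

View pics/c3.png

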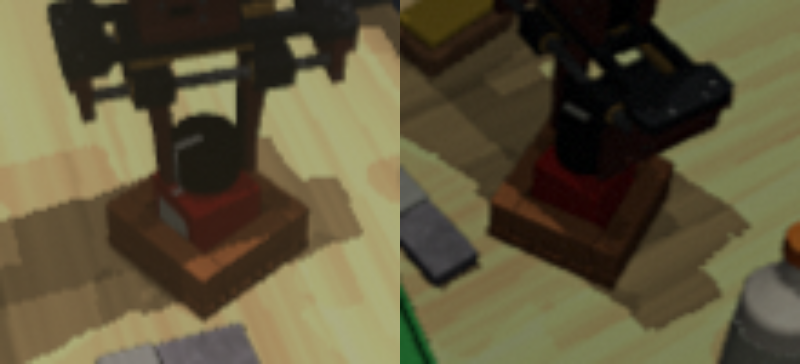

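The jar has turned 8° against the well (yaw 18.3°), and the moment is 0.78 N m on the stop. The picture shows the stripe over the mark, so the cap is shut. I'll relieve the torque a little and then lift.

```bash
python3 -m creep '{"delta_pos":[[0,0,0],[0,0,0],[0,0,0],[0,0,0],[0,0,0],[0,0,-0.003],[0,0,-0.004],[0,0,-0.005],[0,0,-0.006],[0,0,-0.008],[0,0,-0.01],[0,0,-0.01],[0,0,0],[0,0,0]],"twist":[[0,0,-1],[0,0,-1],[0,0,-1],[0,0,0],[0,0,0],[0,0,0],[0,0,0],[0,0,0],[0,0,0],[0,0,0],[0,0,0],[0,0,0],[0,0,0],[0,0,0]]}' 0
python3 -c "
from h import *
go(569.4,150,160);"
```

```text
t: 9.62
ee_pos: [568.5, 149.9, 83.0]
orientation: [2.232, 2.211, -0.0]
ft_force: [-0.1, -0.6, -2.5]
width: 45.7
grasp_force: 30.0
t 9.62 pos [568.5 149.9  83. ] tool delta mm [  0.1   0.9 -77. ] R [[0.009, 1.0, 0.0], [1.0, -0.009, -0.0], [-0.0, 0.0, -1.0]] q [ 0.24  0.5   1.78 -0.    0.86  0.25] F [-0.1 -0.6 -2.5] w 45.7 30.0 M [-0.07  0.1   0.03]
```

```bash
python3 -m creep '{"delta_pos":[[0,0,-0.012],[0,0,-0.016],[0,0,-0.016],[0,0,-0.016],[0,0,-0.012],[-0.012,-0.0014,0],[-0.024,-0.0028,0],[-0.032,-0.0038,0],[-0.032,-0.0038,0],[-0.032,-0.0038,0],[-0.032,-0.0038,0],[-0.032,-0.0038,0],[-0.032,-0.0038,0],[-0.032,-0.0038,0],[-0.032,-0.0038,0],[-0.032,-0.0038,0],[-0.032,-0.0038,0],[-0.024,-0.0028,0],[-0.016,-0.0018,0],[-0.008,-0.001,0]],"twist":[[0,0,0],[0,0,0],[0,0,0],[0,0,0],[0,0,0],[0,0,0],[0,0,0],[0,0,0],[0,0,0],[0,0,0],[0,0,0],[0,0,0],[0,0,0],[0,0,0],[0,0,0],[0,0,0],[0,0,0],[0,0,0],[0,0,0],[0,0,0]]}' 0
python3 -c "
from h import *
go(519.8,-268,156)"
```

```text
t: 11.28
ee_pos: [515.5, -255.8, 153.3]
orientation: [-2.234, -2.208, 0.002]
ft_force: [-0.5, -0.2, -3.9]
width: 45.5
grasp_force: 30.0
t 11.28 pos [ 515.5 -255.8  153.3] tool delta mm [-12.1   4.5  -2.7] R [[0.012, 1.0, -0.002], [1.0, -0.012, 0.0], [0.0, -0.002, -1.0]] q [-0.48  0.39  1.76 -0.    0.99 -0.47] F [-0.5 -0.2 -3.9] w 45.5 30.0 M [-0.09  0.09  0.02]
```

```bash
python3 -m creep '{"delta_pos":[[-0.007,0.002,0],[-0.006,0.002,0],[0,0,0.01],[0,0,0.016],[0,0,0.016],[0,0,0.016],[0,0,0.016],[0,0,0.016],[0,0,0.01],[0,0,0.006],[0,0,0],[0,0,0],[0,0,0]],"twist":[[0,0,0],[0,0,0],[0,0,0],[0,0,0],[0,0,0],[0,0,0],[0,0,0],[0,0,0],[0,0,0],[0,0,0],[0,0,0],[0,0,0],[0,0,0]]}' 0
python3 - <<'E'
from h import *
go(519.8,-268,31); snap('side','side4'); snap('scene','scene4')
a=load('side4')[0][220:384,170:390];b=load('scene4')[0][170:334,60:280]
cv2.imwrite('pics/c4.png',np.hstack([cv2.resize(x,(400,298)) for x in(a,b)])[:,:,::-1])
for n in('side','scene'):
    C=cloud(n+'4'); I=load(n+'4')[0].astype(int); r=np.hypot(C[...,0]-520,C[...,1]+268)
    m=(C[...,2]>40)&(C[...,2]<90)&(r<50)&(I[...,0]>1.8*I[...,1]); p=C[m]; print(n,m.sum(),np.percentile(p[:,2],[50,80,95,99]).round(1)); t=p[p[:,2]>np.percentile(p[:,2],95)-4]; print(cv2.minAreaRect(p[:,:2].astype(np.float32)))
E
```

```text
t: 12.37
ee_pos: [521.7, -266.6, 48.9]
orientation: [2.231, 2.21, 0.001]
ft_force: [0.3, 0.5, -2.8]
width: 46.1
grasp_force: 30.0
t 12.37 pos [ 521.7 -266.6   48.9] tool delta mm [-1.4 -1.9 17.9] R [[0.009, 1.0, 0.001], [1.0, -0.009, -0.001], [-0.001, 0.001, -1.0]] q [-0.49  0.55  1.8   0.    0.79 -0.48] F [ 0.3  0.5 -2.8] w 46.1 30.0 M [-0.05  0.06  0.01]
side 472 [75.4 77.4 79.  88.9]
((515.6672973632812, -284.7657470703125), (39.740325927734375, 72.05166625976562), 70.430908203125)
scene 320 [63.4 76.6 79.1 80.1]
((541.0612182617188, -271.3727722167969), (67.4028091430664, 34.17107391357422), 69.11463928222656)
```

View pics/c4.png

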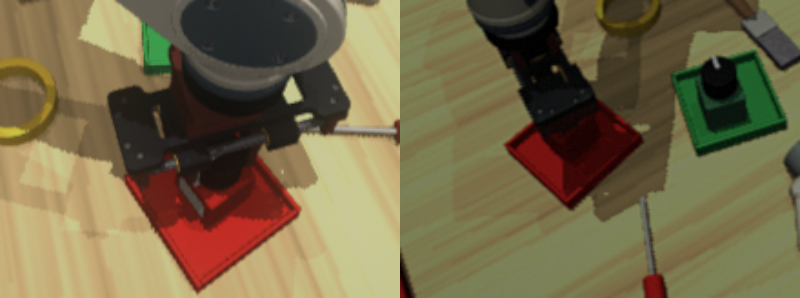

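The jar hangs over the red tray with its shoulder at about 77.5 mm, so its underside is about 17 mm above the tray floor. Lowering gently.

```bash
python3 -m creep '{"delta_pos":[[0,0,0.003],[0,0,0.003],[0,0,0.003],[0,0,0.002],[0,0,0.001],[0,0,0.001],[0,0,0.001],[0,0,0],[0,0,0]],"twist":[[0,0,0],[0,0,0],[0,0,0],[0,0,0],[0,0,0],[0,0,0],[0,0,0],[0,0,0],[0,0,0]]}' 0
python3 -m creep '{"delta_pos":[[0,0,0.0005],[0,0,0.0005],[0,0,0.0005],[0,0,0.0005],[0,0,0],[0,0,0]],"twist":[[0,0,0],[0,0,0],[0,0,0],[0,0,0],[0,0,0],[0,0,0]]}' 0
```

```text
t: 13.22
ee_pos: [521.1, -266.5, 34.2]
orientation: [-2.232, -2.211, 0.0]
ft_force: [0.1, -0.1, -2.4]
width: 46.0
grasp_force: 30.0
t: 13.72
ee_pos: [521.0, -266.4, 32.1]
orientation: [-2.232, -2.211, 0.0]
ft_force: [0.4, 0.3, -3.3]
width: 45.6
grasp_force: 30.0
```

```bash
python3 -m creep '{"delta_pos":[[0,0,0.0005],[0,0,0.0003],[0,0,0],[0,0,0]],"twist":[[0,0,0],[0,0,0],[0,0,0],[0,0,0]]}' 0
python3 -m creep '{"delta_pos":[[0,0,0.0004],[0,0,0],[0,0,0]],"twist":[[0,0,0],[0,0,0],[0,0,0]]}' 0
```

```text
t: 14.05
ee_pos: [521.1, -266.5, 31.5]
orientation: [2.232, 2.211, 0.0]
ft_force: [-0.2, 1.2, -2.1]
width: 45.7
grasp_force: 30.0
t: 14.3
ee_pos: [521.3, -266.4, 31.4]
orientation: [2.232, 2.211, 0.0]
ft_force: [-0.1, 2.0, 3.3]
width: 45.6
grasp_force: 30.0
```

The force changed from -2.1 to +3.3 N, so the jar is standing on the tray floor. Releasing and retreating.

```bash
python3 -m creep '{"delta_pos":[[0,0,0],[0,0,0],[0,0,0],[0,0,0],[0,0,0],[0,0,0],[0,0,0],[0,0,0],[0,0,-0.01],[0,0,-0.02],[0,0,-0.02],[0,0,-0.02],[0,0,-0.02],[0,0,-0.02],[0,0,-0.02],[0,0,-0.02],[0,0,0],[0,0,0]],"twist":[[0,0,0],[0,0,0],[0,0,0],[0,0,0],[0,0,0],[0,0,0],[0,0,0],[0,0,0],[0,0,0],[0,0,0],[0,0,0],[0,0,0],[0,0,0],[0,0,0],[0,0,0],[0,0,0],[0,0,0],[0,0,0]]}' 1
python3 - <<'E'
from h import *
go(519.8,-268,31); snap('wrist','w5'); C=cloud('w5'); im=load('w5')[0]; I=im.astype(int)
r=np.hypot(C[...,0]-520,C[...,1]+268)
for lo,hi in((93,103),(55,64)):
    m=(C[...,2]>lo)&(C[...,2]<hi)&(r<50); print(lo,m.sum(),cv2.minAreaRect(C[m][:,:2].astype(np.float32)),np.median(C[m],0).round(1))
c=np.array(cv2.minAreaRect(C[(C[...,2]>93)&(C[...,2]<103)&(r<50)][:,:2].astype(np.float32))[0]); w=(I.min(2)>80)&(I.max(2)-I.min(2)<60)
for lo,hi in((93,103),(55,64)):
    m=(C[...,2]>lo)&(C[...,2]<hi)&(r<40)&w; q=C[m][:,:2].mean(0)-c; print(m.sum(),np.degrees(np.arctan2(q[1],q[0])))
cv2.imwrite('pics/w5v.png',im[:,:,::-1])
E
```

```text
t: 15.8
ee_pos: [521.7, -266.8, 182.5]
orientation: [2.23, 2.209, 0.001]
ft_force: [-0.7, -0.3, -1.2]
width: 88.0
grasp_force: 0.0
t 15.8 pos [ 521.7 -266.8  182.5] tool delta mm [ -1.   -2.3 151.5] R [[0.009, 1.0, 0.003], [1.0, -0.009, -0.001], [-0.001, 0.003, -1.0]] q [-0.49  0.37  1.72 -0.    1.05 -0.48] F [-0.7 -0.3 -1.2] w 88.0 0.0 M [-0.06  0.1   0.04]
93 1733 ((521.195068359375, -266.23345947265625), (45.245365142822266, 44.23004913330078), 87.95120239257812) [ 521.2 -265.5   97.9]
55 737 ((521.0869140625, -266.47344970703125), (54.114009857177734, 54.15971755981445), 18.00172996520996) [ 525.7 -248.8   59.7]
123 -160.418205281863
0 nan<stdin>:8: RuntimeWarning: Mean of empty slice.
  ret = um.true_divide(
```

View pics/w5v.png

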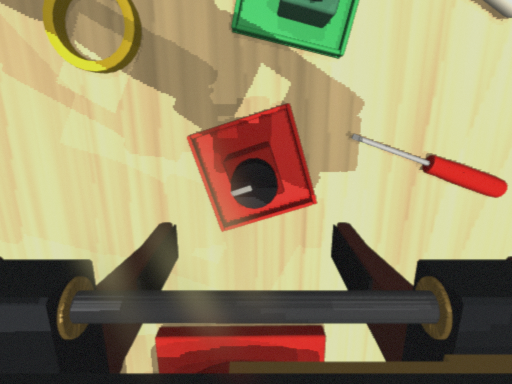

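The jar stands in the red tray at (255,183): its centre is about 2 mm from the tray's, and the cap top is at 98 mm. The stripe at -160.4° against the mark at -162° gives a cap opening of about 0.03 rad. Handing in.

```bash
python3 -c "
from workcell import close_job; print(close_job())"
```

```text
the job is handed in; nothing more can be done
None
```

The job is handed in, result not reported back: the cap was screwed shut in the stand, and the red jar now stands upright and released in the red tray, about 2 mm off centre, with its cap within about 0.03 rad of the stop.

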